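# Clear the track and hold the tester on the marked sleeper

## Task

Two wood offcuts are lying across the rails of the model railway track: put both into the cardboard scrap box first. Then lift the yellow track tester out of its wooden stand and hold it upright over the red marked sleeper, square across the track, so that its two sprung pins press lightly on the two rails, one pin on each. Finish while holding it there, still gripped, with only a light spring pressure; leave everything else on the table where it stands.

Things in the scene. Friction and masses are not known exactly. Their poses are not given: they have to be found in the camera images.
- track: Straight length of model railway fixed on a plywood base, 130 mm wide (its x) and 360 mm long (its y). Origin at the centre of the underside, on the table. Rails run along its y; its x points across the track. Rail tops are 31 mm above the table; ballast top 16 mm, sleeper tops 22 mm.
- rail_near: Steel rail on the -x side of the track, 5 mm wide, centre line at x = -23 mm of the track, top at 31 mm. This entry's pose is that of the track's origin.
- rail_far: Steel rail on the +x side of the track, 5 mm wide, centre line at x = +23 mm of the track, top at 31 mm. This entry's pose is that of the track's origin.
- spot (a point): The marked spot: centre of the red painted sleeper (100 mm across the track, 16 mm along it, its top 24 mm above the table), midway between the rails at the height of the rail tops (31 mm). Axes as the track.
- offcut_a: Loose pale wood offcut, 80 x 26 x 26 mm, about 30 g. Origin at its centre; long along its x. Starts lying across both rails, underside on the rail tops.
- offcut_b: Loose darker wood offcut, 80 x 26 x 26 mm, about 30 g, with a step at both ends: the lower 13 mm is 80 mm long, the upper 13 mm is 54 mm long. Origin at its centre; long along its x. Starts lying across both rails, underside on the rail tops.
- scrap_box: Open cardboard box fixed to the table, 190 (its x) x 170 (its y) x 60 mm high, walls and floor 6 mm. Origin at the centre of its underside.
- scrap_box_in (a point): Centre of the inner floor of the scrap box, 6 mm above the table. Axes as the box.
- stand: Wooden stand fixed to the table, foot 110 x 90 mm. Two upright walls along its y, 16 mm thick, with a 22 mm slot between; wall tops at 65 mm, where the tester's crossbar rests between 5 mm high rims with 2 to 3 mm play. The tester lifts straight up out of it. Origin at the centre of its underside, axes as the tester's at the start.
- tester: Loose hand-held track tester, about 140 g, upright in the stand. Origin: centre of the underside of its black crossbar; z up along the handle, y along the line of the two pins. Crossbar 44 (x) x 58 (y) x 10 mm high; on it the yellow handle, 28 (x) x 24 (y) mm, from z = 10 to 80 mm. Below it, at y = +/-23 mm, two black barrels 13 mm across and 18 mm long with brass pins in them.
- pin_mid (a point): Point on the tester midway between the two pin tips when fully out, 35 mm below the underside of the crossbar. Axes as the tester. The pin feet are 11 mm in diameter and the pins protrude 17 mm from their barrels.
- pin_1 (a joint): Travel of the sprung pin at the tester's +y side: 0 fully out, 0.012 m fully in. It starts to give at 0.6 N and yields 3.3 mm per further newton up to 12 mm (4.2 N), then is solid; with both pins down, the tool feels twice that.
- pin_2 (a joint): Travel of the sprung pin at the tester's -y side: 0 fully out, 0.012 m fully in. It starts to give at 0.6 N and yields 3.3 mm per further newton up to 12 mm (4.2 N), then is solid; with both pins down, the tool feels twice that.
- tape_roll: Bystander: blue roll of tape lying flat, 70 mm across, 25 mm high. Origin at the centre of its underside.
- glue: Bystander: glue bottle with an orange cap, 44 mm across, 110 mm high, standing. Origin at the centre of its underside.
- screwdriver: Bystander: screwdriver lying on the table. Origin on its underside.
- paint_tin: Bystander: white paint tin, 90 mm across, 110 mm high. Origin at the centre of its underside.
- wagon: Bystander: red model goods wagon, 100 x 180 x 81 mm high, long along its y. Origin at the centre of its underside.
Not all that is in view belongs to the job. Leave any orange or purple look-alike of the offcut_a alone.

How it is judged:
On the way, in this order (a step that is already met when the one before it is completed fails the run):
1. both offcuts lie in the scrap box, let go (x of offcut_a in the frame of scrap_box_in between -0.092 and 0.092 m and y of offcut_a in the frame of scrap_box_in between -0.082 and 0.082 m and z of each of offcut_a, offcut_b in the frame of scrap_box_in below 0.055 m and linear speed of each of offcut_a, offcut_b below 0.05 m/s and contact force between each of offcut_a, offcut_b and the fingers below 0.1 N and x of offcut_b in the frame of scrap_box_in between -0.092 and 0.092 m and y of offcut_b in the frame of scrap_box_in between -0.082 and 0.082 m), for 0.2 s.
2. the tester is lifted clear of its stand in the fingers (z of tester in the frame of stand above 0.1 m and contact force between tester and the fingers above 2 N and contact force between tester and stand below 0.1 N), for 0.1 s.
At the end, for the whole second after the job is handed in: Offcuts at rest in the scrap box. Tester gripped and still, within 7 degrees of upright and 11 degrees of square across the track, pin midpoint within 12 mm (from above) of the marked spot, each rail pressed by 0.4 to 6 N, through the final second while holding (all of step 1 and horizontal distance between pin_mid and spot below 0.012 m and angle between tester's own z axis and vertical below 0.12 rad and angle between the y axis of tester and the x axis of track, either way round below 0.2 rad and contact force between tester and rail_near between 0.4 and 6 N and contact force between tester and rail_far between 0.4 and 6 N and contact force between tester and the fingers above 2 N and linear speed of tester below 0.03 m/s and contact force between the arm and track below 0.1 N); the arm keeps its last pose, push and grip.
It fails at once if a rail is pressed with more than 15 N by the tester (contact force between tester and rail_near above 15 N or contact force between tester and rail_far above 15 N).
It fails at once if a bystander is pushed more than 25 mm from its place (distance of any of tape_roll, glue, screwdriver, paint_tin, wagon from where it was at the start of the episode above 0.025 m).
It also fails if it takes over 66 s, if anything falls off the work surface, if the arm or the gripper's body presses on something with over 40 N, if the wrist force passes 120 N, or if a joint passes its speed limit or range.

## Robot

A 6-joint arm with a two-finger parallel gripper is mounted at the origin on the work surface. World frame = base frame: x ahead of the robot, y to its left, z up, the work surface at z = 0. Lengths are in m, angles in rad, forces in N, time in s.
With the tool pointing down it reaches from about 0.35 to 0.775 m from the base axis. Payload 7.3 kg.
Tool frame: the origin (TCP) lies midway between the tips of the shut fingers; the grasp point (between the pads) lies 19 mm behind it (robot.tcp_to_grasp is the distance from the TCP to the grasp point, in m); z points along the fingers, y is the line along which they close (so a half turn about z gives the same grasp; the last joint's range is limited). The gripper opens to 92 mm and grips with 3 to 60 N. Pads are 19 mm wide; open, the fingers measure 130 mm over their backs; the gripper's body (75 mm by 190 mm) begins 47 mm behind the grasp point.
Start: joints at [-1.294, 0.342, 1.524, -0, 1.275, -0.146], TCP at [0.215, -0.479, 0.227] pointing down, gripper open.
Joint ranges: [-2.53, 2.53], [-0.77, 2.02], [0.04, 2.7], [-1, 4.14], [0.28, 2.66], [-3.11, 3.11]. Speed limits (rad/s): [2.57, 2.57, 3.14, 3.14, 3.14, 3.14].

## Interface

Orientations are given as [roll, pitch, yaw] about the fixed x, y, z axes, in that order (R = Rz(yaw) Ry(pitch) Rx(roll)).
In Python, from cell import readout, cams, ticket, robot gives the robot as it stands. The module is installed in compiled form; this text tells all that it offers.
- The arm moves only by the tool jog_arm, never from a script. Its argument "plan" is a list of rows, each a list of 5 numbers: the shift along the world's x, y, z each as a share of 0.08 m, from -1 to 1, then the turn about the world's z as a share of 90 degrees, from -1 to 1, then the opening, from -1 (shut) to 1 (fully open). A call has 1 to 12 rows; each row is the pose to reach, as a shift and turn from the pose commanded when the call began; what a row does not reach only later rows make up. A row lasts 1/10 s, in which the tool goes at most 50 mm and 8.59 degrees, less where a joint would pass 70% of its speed; a pose out of reach is approached as far as the arm can. A call with a number of a shift or a turn outside -1 to 1 is refused whole. A call with a gripper value outside its range is refused whole. The fingers move at their own pace and stop on an object; "squeeze" is the grip in N (left out, the last holds). Time passes only in rows, so rows that repeat a pose let the fingers close. It gives the time, the measured TCP pose, the force, the opening and the grip force at its end, in the units of the state.
- readout.observe(): the state, without advancing time (a new reading comes with each control period).
- cams.read_camera(name): name is "side" or "top"; returns the picture (480x640x3 uint8, blue, green, red); there is no depth.
- cams.calibration(name): a dict with "K" (3x3 intrinsics, pixels), "k1" (the pictures are not rectified: a ray, as slopes to the right and down, at radius r is drawn at 1 + k1 r^2 times it, then the intrinsics apply), "world_from_camera" (4x4, takes a point from camera to world coordinates). Camera axes: x right, y down, z forward; pixel columns grow to the right and rows downward; lengths in m; the calibration is good to about 2 mm. A picture is of the moment at which its call begins. calibration takes no time and is no camera call.
- ticket.hand_in(): hands the job in; it is judged then, once.
The state is a dict: "time": time; "qpos": joint angles; "qvel": joint speeds; "joint_efforts": joint torques, N m; "tool_pos": TCP position; "tool_rot": TCP orientation; "contact_force": force on the tool from outside, world axes, zero at the start; "torque": the same for the moment, N m; "opening": finger opening in m; "grip_force": force on a finger pad.
Only numpy, scipy, OpenCV 4.12 (cv2) and the standard library are available. Lean on these libraries where they do the work, as an engineer would, in place of code of your own. Each camera call takes 0.05 s, during which the arm holds its last target. There are 200 camera calls.

## Working session

There is one attempt and no reset: what is moved stays moved. The work goes in short steps, Python scripts to look and compute and a tool call to move; the robot and the scene stay as the last step left them, time stands still between calls to the robot, and variables do not carry over. Pictures are saved under pics/ and viewed, at most 10 in all, crops included, and the job is handed in when it is done.

Besides the shell and the picture viewer there is one more tool, called after "Emit:" as name(argument=value, ...) on one line, values as JSON. jog_arm: Moves the arm, as the interface text tells. Shift numbers are shares of 0.08 m and turn numbers shares of 90 degrees, none past 1 either way. Its arguments: {"type":"object","properties":{"plan":{"type":"array"},"squeeze":{"type":"number"}},"required":["plan"]}

```bash
mkdir -p pics
cat > h.py <<'E'
import numpy as np, cv2
from cell import readout, cams, ticket, robot
def und(name,pts):
    c=cams.calibration(name);K=np.array(c["K"]);T=np.array(c["world_from_camera"])
    p=np.asarray(pts,float).reshape(-1,2)
    s=np.c_[(p[:,0]-K[0,2])/K[0,0],(p[:,1]-K[1,2])/K[1,1]];u=s.copy()
    for _ in range(30): u=s/(1+c["k1"]*(u**2).sum(1,keepdims=True))
    d=np.c_[u,np.ones(len(u))]@T[:3,:3].T
    return T[:3,3],d
def onplane(name,pts,z):
    o,d=und(name,pts); return o+d*((z-o[2])/d[:,2])[:,None]
def proj(name,P):
    c=cams.calibration(name);K=np.array(c["K"]);T=np.array(c["world_from_camera"])
    q=(np.asarray(P,float).reshape(-1,3)-T[:3,3])@T[:3,:3];u=q[:,:2]/q[:,2:]
    u=u*(1+c["k1"]*(u**2).sum(1,keepdims=True));return u@K[:2,:2].T+K[:2,2]
E
python3 - <<'E'
from h import *
for n in("side","top"):
    cv2.imwrite(f"pics/{n}0.png",cams.read_camera(n)); c=cams.calibration(n);print(n,np.round(c["K"],1).tolist(),c["k1"],np.round(c["world_from_camera"],3).tolist())
print(readout.observe())
E
```

```text
side [[467.6, 0.0, 318.9], [0.0, 467.6, 234.5], [0.0, 0.0, 1.0]] -0.09321656844013175 [[0.994, -0.056, 0.089, 0.507], [-0.104, -0.68, 0.726, -0.624], [0.02, -0.731, -0.682, 0.681], [0.0, 0.0, 0.0, 1.0]]
top [[523.5, 0.0, 317.6], [0.0, 523.5, 239.6], [0.0, 0.0, 1.0]] -0.025858473889530855 [[-0.006, -0.992, 0.128, 0.405], [-1.0, 0.006, -0.006, 0.037], [0.005, -0.128, -0.992, 1.261], [0.0, 0.0, 0.0, 1.0]]
{'time': 0.1, 'qpos': array([-1.29400468e+00,  3.42651112e-01,  1.52488598e+00,  2.99455624e-06,
        1.27541323e+00, -1.46003002e-01]), 'qvel': array([-0.00022089, -0.00104164, -0.00183903,  0.00036812,  0.00024367,
        0.00013056]), 'joint_efforts': array([ 1.65676120e-03, -4.32006490e+01, -2.44692779e+01,  7.19185523e-02,
        5.25902468e-02, -6.14501892e-05]), 'tool_pos': array([ 0.21533587, -0.47842157,  0.22612786]), 'tool_rot': array([-3.14024985e+00, -2.00352476e-04,  4.22793641e-01]), 'contact_force': array([0.08504971, 0.53470877, 0.4933595 ]), 'torque': array([-0.03781257, -0.01717238,  0.00784185]), 'grip_force': 0.0, 'opening': 0.09200537993881354}
```

View pics/top0.png

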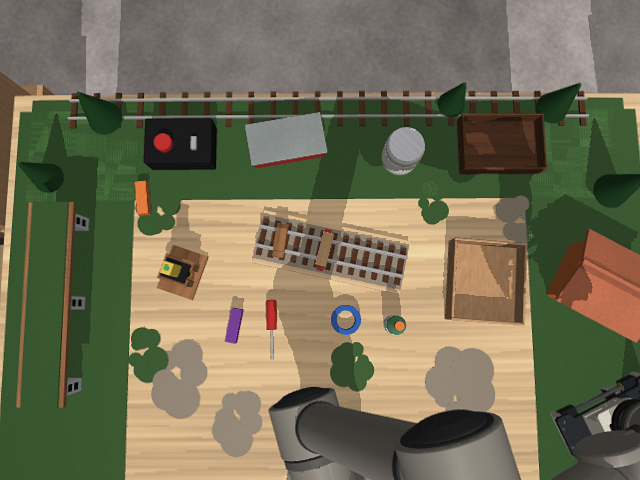

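View pics/side0.png

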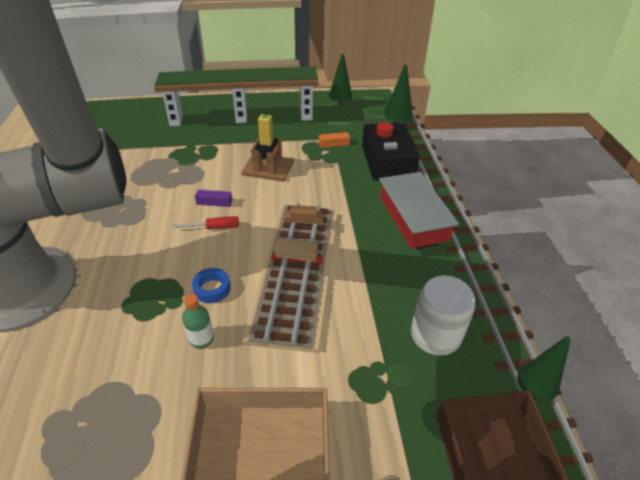

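Top: track around (330,248), with the darker offcut at (281,240) and the paler one at (325,250) by the red sleeper. The scrap box is at (485,280) and the tester in its stand at (180,270). Next I enlarge the track and the stand for exact edges.

Run:
```python
from h import *
im=cv2.imread("pics/top0.png")
a=cv2.resize(im[200:295,245:415],None,fx=4.5,fy=4.5,interpolation=cv2.INTER_CUBIC)[:427]
s=cv2.imread("pics/side0.png")
b=cv2.resize(im[235:305,150:215],None,fx=2.4,fy=2.4,interpolation=cv2.INTER_CUBIC)
c=cv2.resize(s[105:185,235:300],None,fx=2.1,fy=2.1,interpolation=cv2.INTER_CUBIC)
d=cv2.resize(s[200:275,260:340],None,fx=2.2,fy=2.2,interpolation=cv2.INTER_CUBIC)
o=np.zeros((600,765,3),np.uint8);o[:a.shape[0],:a.shape[1]]=a
x=0
for i in(b,c,d): 
    h=min(172,i.shape[0]);o[428:428+h,x:x+i.shape[1]]=i[:h];x+=i.shape[1]+10
cv2.imwrite("pics/crop.png",o)
```

```text
(no output)
```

View pics/crop.png

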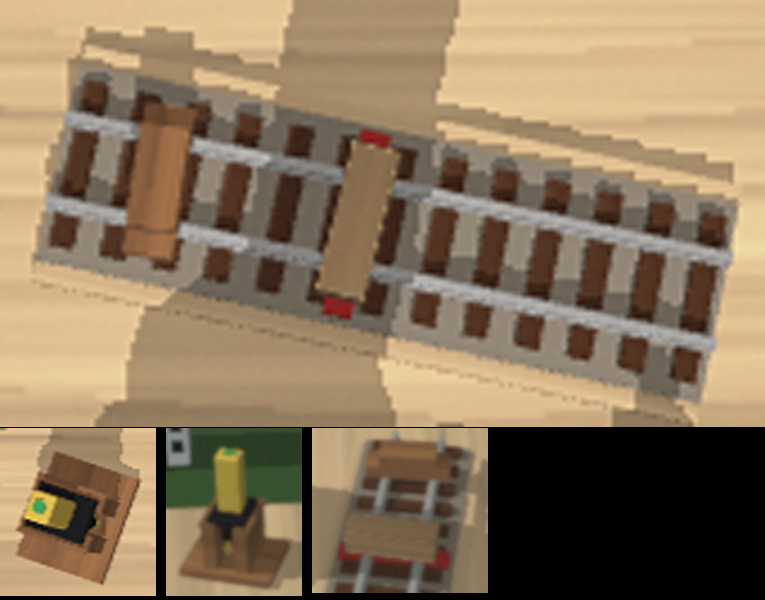

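Crop: pale offcut top corners are at (352,140), (398,152), (365,302), (318,293), with red sleeper ends showing on either side of it. The dark offcut spans (140,103) to (175,260). The tester's crossbar lies along the image's right-down direction. Now I turn these into metres.

Run:
```python
from h import *
f=lambda p,k,x0,y0:(np.array(p,float)+.5)/k-.5+[x0,y0]
T=lambda p:f(p,4.5,245,200)
r=lambda a:np.round(a,4).tolist()
up=onplane("top",T([(65,118),(733,257)]),.031);lo=onplane("top",T([(47,203),(713,345)]),.031)
print("rails",r(up),r(lo)); d=(up[1]-up[0])+(lo[1]-lo[0]);print("dir yaw closing",np.arctan2(d[0],-d[1]),"gauge",r((up-lo)))
A=onplane("top",T([(352,140),(398,152),(365,302),(318,293)]),.057);print("A",r(A.mean(0)), "yaw-ish",[np.arctan2(*(A[i]-A[j])[:2][::-1]) for i,j in((0,3),(1,2))])
B=onplane("top",T([(140,103),(193,110),(175,260),(122,255)]),.05);print("B",r(B.mean(0)),[np.arctan2(*(B[i]-B[j])[:2][::-1]) for i,j in((0,3),(1,2))])
for n in("top","side"):
    im=cv2.imread(f"pics/{n}0.png");h=cv2.cvtColor(im,cv2.COLOR_BGR2HSV)
    def comps(m,roi,mn):
        q=np.zeros_like(m);x0,y0,x1,y1=roi;q[y0:y1,x0:x1]=m[y0:y1,x0:x1]
        k,l,s,c=cv2.connectedComponentsWithStats(q)
        return [(s[i].tolist(),c[i]) for i in range(1,k) if s[i][4]>=mn]
    red=cv2.inRange(h,(0,190,90),(6,255,255))|cv2.inRange(h,(174,190,90),(180,255,255))
    for s,c in comps(red,(300,215,345,285) if n=="top" else (265,235,335,270),3): print(n,"red",s,r(c),r(onplane(n,c,.024)))
    yl=cv2.inRange(h,(22,140,80),(34,255,255))
    for s,c in comps(yl,(150,235,215,305) if n=="top" else (240,100,290,160),5): print(n,"yellow",s,r(c))
    gr=cv2.inRange(h,(45,120,80),(85,255,255))
    for s,c in comps(gr,(160,255,190,285) if n=="top" else (257,105,275,125),2): print(n,"green",s,r(c),r(onplane(n,c,.145)))
foot=onplane("top",f([(55,452-428),(140,478-428),(103,583-428),(18,555-428)],2.4,150,235),.008);print("foot",r(foot),r(foot.mean(0)))
e=foot[1]-foot[0]+foot[2]-foot[3];print("yaw y", np.arctan2(e[0],-e[1]))
box=onplane("top",[(449,238),(525,241),(523,324),(446,319)],.06);print("box",r(box),r(box.mean(0)))
print("glue",r(onplane("top",[400,326],.11)))
```

```text
rails [[0.5976, 0.1683, 0.031], [0.5219, -0.1827, 0.031]] [[0.5525, 0.1774, 0.031], [0.4758, -0.171, 0.031]]
dir yaw closing -0.21473159473939507 gauge [[0.0451, -0.0091, 0.0], [0.0461, -0.0118, 0.0]]
A [0.5389, 0.0143, 0.057] yaw-ish [np.float64(-0.2240878817177609), np.float64(-0.22452364709976483)]
B [0.561, 0.1181, 0.05] [np.float64(-0.11270560343321756), np.float64(-0.11714364042658253)]
top red [325, 230, 6, 2, 10] [327.9, 230.4] [[0.5868, 0.0046, 0.024]]
top red [317, 266, 6, 5, 20] [319.55, 267.9] [[0.4972, 0.0252, 0.024]]
top yellow [160, 261, 22, 16, 209] [171.0478, 268.9809]
top green [164, 265, 5, 6, 22] [165.9545, 267.3182] [[0.4913, 0.3544, 0.145]]
side yellow [258, 114, 15, 32, 385] [265.1065, 130.0571]
side green [263, 115, 3, 3, 5] [264.2, 116.0] [[0.4923, 0.3573, 0.145]]
foot [[0.5564, 0.3788, 0.008], [0.5297, 0.2928, 0.008], [0.4254, 0.3275, 0.008], [0.4535, 0.4128, 0.008]] [0.4912, 0.353, 0.008]
yaw y -0.30948188256834774
box [[0.5621, -0.2754, 0.06], [0.5541, -0.4529, 0.06], [0.3633, -0.4376, 0.06], [0.3762, -0.2615, 0.06]] [0.4639, -0.3568, 0.06]
glue [[0.3632, -0.1481, 0.11]]
```

Emit:
jog_arm(plan=[[0.58,0.88,0,-0.059,0.3],[0.58,0.88,0,-0.059,0.3]], squeeze=15)

```text
time: 0.3
tool_pos: [0.2621, -0.4068, 0.226]
tool_rot: [-3.14, -0.0, 0.326]
contact_force: [0.8, 0.3, -0.4]
opening: 0.0801
grip_force: 0.0
```

Emit:
jog_arm(plan=[[0.58,0.88,0,-0.059,0.3],[0.58,0.88,0,-0.059,0.3]])

```text
time: 0.5
tool_pos: [0.309, -0.3355, 0.2264]
tool_rot: [-3.14, -0.0, 0.235]
contact_force: [-0.2, 0.1, 1.1]
opening: 0.0643
grip_force: 0.0
```

Emit:
jog_arm(plan=[[0.58,0.88,0,-0.059,0.3],[0.58,0.88,0,-0.059,0.3]])

```text
time: 0.7
tool_pos: [0.3554, -0.2651, 0.2265]
tool_rot: [-3.141, 0.0, 0.143]
contact_force: [-0.3, -0.8, -0.1]
opening: 0.0599
grip_force: 0.0
```

Emit:
jog_arm(plan=[[0.58,0.88,0,-0.059,0.3],[0.58,0.88,0,-0.059,0.3]])

```text
time: 0.9
tool_pos: [0.4018, -0.1948, 0.2266]
tool_rot: [-3.141, 0.0, 0.05]
contact_force: [-0.4, -0.3, -0.6]
opening: 0.0601
grip_force: 0.0
```

Emit:
jog_arm(plan=[[0.58,0.88,0,-0.059,0.3],[0.58,0.88,0,-0.059,0.3]])

```text
time: 1.1
tool_pos: [0.4483, -0.1244, 0.2266]
tool_rot: [-3.141, 0.0, -0.042]
contact_force: [0.2, -0.9, -0.3]
opening: 0.0598
grip_force: 0.0
```

Emit:
jog_arm(plan=[[0.58,0.88,0,-0.059,0.3],[0.58,0.88,0,-0.059,0.3]])

```text
time: 1.3
tool_pos: [0.4947, -0.0539, 0.2265]
tool_rot: [-3.141, 0.0, -0.135]
contact_force: [0.9, -0.4, -0.4]
opening: 0.0597
grip_force: 0.0
```

Emit:
jog_arm(plan=[[0.58,0.88,0,-0.059,0.3],[0.58,0.88,0,-0.059,0.3],[0.58,0.88,0,-0.059,0.3]])

```text
time: 1.6
tool_pos: [0.5415, 0.0175, 0.226]
tool_rot: [-3.141, 0.001, -0.222]
contact_force: [0.3, 0.3, 0.0]
opening: 0.0595
grip_force: 0.0
```

Emit:
jog_arm(plan=[[0,0,-1,0,0.3],[0,0,-1,0,0.3],[0,0,-1,0,0.3],[0,0,-1,0,0.3]])

```text
time: 2.0
tool_pos: [0.5402, 0.0134, 0.1472]
tool_rot: [3.141, 0.0, -0.226]
contact_force: [0.7, -0.3, 0.9]
opening: 0.0596
grip_force: 0.0
```

Emit:
jog_arm(plan=[[0,0,-1,0,0.3],[0,0,-1,0,0.3],[0,0,-1,0,0.3]])

```text
time: 2.3
tool_pos: [0.5389, 0.0138, 0.0654]
tool_rot: [3.141, 0.004, -0.226]
contact_force: [-0.6, 0.3, 0.5]
opening: 0.0594
grip_force: 0.0
```

Emit:
jog_arm(plan=[[0,0,-0.2,0,0.3],[0,0,-0.42,0,0.3],[0,0,-0.42,0,0.3],[0,0,-0.42,0,-1],[0,0,-0.42,0,-1],[0,0,-0.42,0,-1],[0,0,-0.42,0,-1],[0,0,-0.42,0,-1],[0,0,-0.42,0,-1],[0,0,-0.42,0,-1]])

```text
time: 3.3
tool_pos: [0.5405, 0.014, 0.0336]
tool_rot: [3.142, -0.001, -0.226]
contact_force: [-0.6, -0.2, 6.1]
opening: 0.0259
grip_force: 14.9
```

Emit:
jog_arm(plan=[[0,0,0.5,0,-1],[0,0,1,0,-1],[0,0,1,0,-1],[0,0,1,0,-1]])

```text
time: 3.7
tool_pos: [0.5405, 0.014, 0.1136]
tool_rot: [-3.142, -0.001, -0.226]
contact_force: [0.5, -0.6, -1.0]
opening: 0.0264
grip_force: 14.9
```

Emit:
jog_arm(plan=[[0,0,0.5,0,-1],[0,0,0.5,0,-1],[0,0,0.5,0,-1]])

```text
time: 4.0
tool_pos: [0.5399, 0.014, 0.1522]
tool_rot: [3.141, 0.001, -0.226]
contact_force: [-0.5, 0.3, 0.4]
opening: 0.026
grip_force: 14.9
```

Emit:
jog_arm(plan=[[-0.11,-0.83,0,0,-1],[-0.11,-0.83,0,0,-1]])

```text
time: 4.2
tool_pos: [0.5299, -0.0543, 0.1509]
tool_rot: [3.14, 0.004, -0.226]
contact_force: [-0.4, 0.6, -1.2]
opening: 0.0258
grip_force: 14.9
```

Emit:
jog_arm(plan=[[-0.11,-0.83,0,0,-1],[-0.11,-0.83,0,0,-1]])

```text
time: 4.4
tool_pos: [0.521, -0.1216, 0.1508]
tool_rot: [3.141, 0.004, -0.228]
contact_force: [0.4, 0.2, -0.6]
opening: 0.026
grip_force: 14.9
```

Emit:
jog_arm(plan=[[-0.11,-0.83,0,0,-1],[-0.11,-0.83,0,0,-1]])

```text
time: 4.6
tool_pos: [0.5123, -0.1882, 0.1509]
tool_rot: [3.141, 0.003, -0.228]
contact_force: [-0.1, 0.2, -0.5]
opening: 0.0258
grip_force: 14.9
```

Emit:
jog_arm(plan=[[-0.11,-0.83,0,0,-1],[-0.11,-0.83,0,0,-1]])

```text
time: 4.8
tool_pos: [0.5037, -0.2545, 0.1512]
tool_rot: [3.142, 0.003, -0.228]
contact_force: [0.0, -0.0, 0.2]
opening: 0.0262
grip_force: 14.9
```

Emit:
jog_arm(plan=[[-0.11,-0.83,0,0,-1],[-0.11,-0.83,0,0,-1],[-0.11,-0.83,0,0,-1]])

```text
time: 5.1
tool_pos: [0.4953, -0.3195, 0.1515]
tool_rot: [-3.141, 0.002, -0.229]
contact_force: [0.3, 0.8, 0.2]
opening: 0.026
grip_force: 14.9
```

Emit:
jog_arm(plan=[[0,0,-0.5,0,-1],[0,0,-1,0,-1],[0,0,-1,0,-1],[0,0,-1,0,-1]])

```text
time: 5.5
tool_pos: [0.4963, -0.3165, 0.073]
tool_rot: [-3.14, 0.002, -0.225]
contact_force: [0.6, -0.7, 0.5]
opening: 0.0262
grip_force: 14.9
```

Emit:
jog_arm(plan=[[0,0,-0.45,0,-1],[0,0,-0.45,0,-1],[0,0,-0.45,0,-1],[0,0,-0.45,0,-0.1],[0,0,-0.45,0,-0.1],[0,0,-0.45,0,-0.1],[0,0,-0.45,0,-0.1]])

```text
time: 6.2
tool_pos: [0.4958, -0.3256, 0.0393]
tool_rot: [3.129, -0.005, -0.225]
contact_force: [-9.6, -28.7, -9.4]
opening: 0.0408
grip_force: 14.3
```

Emit:
jog_arm(plan=[[0,0,0.5,0,-0.1],[0,0,1,0,-0.1],[0,0,1,0,-0.1],[0,0,1,0,-0.1]])

```text
time: 6.6
tool_pos: [0.4971, -0.3181, 0.1199]
tool_rot: [3.14, -0.004, -0.226]
contact_force: [0.1, 0.4, -0.2]
opening: 0.0413
grip_force: 0.0
```

Run:
```python
from h import *
a=cams.read_camera("top");cv2.imwrite("pics/top1.png",a)
b=cams.read_camera("side");cv2.imwrite("pics/side1.png",b)
o=cv2.resize(a[190:350,230:550],(800,400),interpolation=cv2.INTER_CUBIC);cv2.imwrite("pics/v1.png",o)
```

```text
(no output)
```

View pics/v1.png

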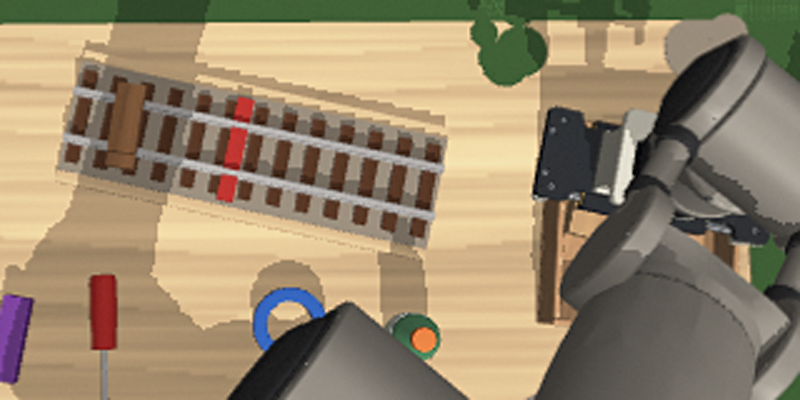

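The pale offcut is in the box (its edge shows at about (575,235)), and the red sleeper is now clear at (237,150). The dark offcut is unmoved at (126,125).

Run:
```python
from h import *
r=lambda a:np.round(a,4).tolist()
for n,roi in(("top",(295,215,345,285)),("side",(265,235,335,275))):
    im=cv2.imread(f"pics/{n}1.png");h=cv2.cvtColor(im,cv2.COLOR_BGR2HSV)
    x0,y0,x1,y1=roi
    m=cv2.inRange(h,(0,170,80),(7,255,255))|cv2.inRange(h,(172,170,80),(180,255,255))
    q=np.zeros_like(m);q[y0:y1,x0:x1]=m[y0:y1,x0:x1]
    ys,xs=np.nonzero(q);rc=cv2.minAreaRect(np.c_[xs,ys].astype(np.float32))
    print(n,len(xs),"spot",r(onplane(n,rc[0],.024)),r(rc[0]),rc[1])
    P=onplane(n,np.c_[xs,ys],.024)[:,:2];w,v=np.linalg.eigh(np.cov(P.T));print("across dir",np.arctan2(v[1,1],v[0,1]),r(P.mean(0)))
im=cv2.imread("pics/top1.png");h=cv2.cvtColor(im,cv2.COLOR_BGR2HSV)
print(h[240,275:287].tolist())
m=cv2.inRange(h,(8,110,110),(14,200,255));q=np.zeros_like(m);q[215:265,262:300]=m[215:265,262:300]
q=cv2.morphologyEx(q,cv2.MORPH_OPEN,np.ones((3,3)))
ys,xs=np.nonzero(q);rc=cv2.minAreaRect(np.c_[xs,ys].astype(np.float32));P=onplane("top",np.c_[xs,ys],.055)[:,:2]
w,v=np.linalg.eigh(np.cov(P.T));print("B",r(P.mean(0)),r(onplane("top",rc[0],.055)),rc,np.arctan(v[1,1]/v[0,1]))
```

```text
top 234 spot [[0.5416, 0.0153, 0.024]] [323.5585, 249.2268] (6.6350884437561035, 41.41692352294922)
across dir 2.9240930535643077 [0.5413, 0.0154]
side 58 spot [[0.5817, 0.0041, 0.024]] [317.0, 259.5] (7.0, 8.0)
across dir 1.1333066701133672 [0.5822, 0.0048]
[[14, 140, 109], [13, 136, 109], [13, 142, 104], [13, 138, 100], [13, 138, 116], [13, 137, 123], [13, 135, 125], [13, 139, 127], [13, 140, 126], [13, 138, 126], [14, 141, 94], [13, 139, 68]]
B [0.5599, 0.1133] [[0.5608, 0.1144, 0.055]] ((281.03466796875, 239.7745361328125), (8.211088180541992, 32.99641418457031), 8.746162414550781) -0.1836926498487415
```

Emit:
jog_arm(plan=[[0,0,0.5,0,0.3],[0.134,0.904,0.5,0.01,0.3],[0.134,0.904,0.5,0.01,0.3]])

```text
time: 7.0
tool_pos: [0.5068, -0.2431, 0.1571]
tool_rot: [-3.14, 0.001, -0.21]
contact_force: [-0.2, 0.5, -0.5]
opening: 0.0583
grip_force: 0.0
```

Emit:
jog_arm(plan=[[0.134,0.904,0,0.01,0.3],[0.134,0.904,0,0.01,0.3]])

```text
time: 7.2
tool_pos: [0.517, -0.1696, 0.1561]
tool_rot: [-3.14, 0.003, -0.193]
contact_force: [0.4, -0.2, -0.1]
opening: 0.0597
grip_force: 0.0
```

Emit:
jog_arm(plan=[[0.134,0.904,0,0.01,0.3],[0.134,0.904,0,0.01,0.3]])

```text
time: 7.4
tool_pos: [0.5277, -0.0973, 0.1561]
tool_rot: [-3.14, 0.003, -0.177]
contact_force: [-0.0, -1.6, 1.0]
opening: 0.0597
grip_force: 0.0
```

Emit:
jog_arm(plan=[[0.134,0.904,0,0.01,0.3],[0.134,0.904,0,0.01,0.3]])

```text
time: 7.6
tool_pos: [0.5383, -0.0252, 0.1561]
tool_rot: [-3.141, 0.003, -0.161]
contact_force: [-0.1, -0.0, -0.1]
opening: 0.0598
grip_force: 0.0
```

Emit:
jog_arm(plan=[[0.134,0.904,0,0.01,0.3],[0.134,0.904,0,0.01,0.3]])

```text
time: 7.8
tool_pos: [0.5491, 0.0471, 0.1561]
tool_rot: [-3.141, 0.003, -0.145]
contact_force: [0.2, -0.2, 0.1]
opening: 0.0596
grip_force: 0.0
```

Emit:
jog_arm(plan=[[0.134,0.904,0,0.01,0.3],[0.134,0.904,0,0.01,0.3],[0.134,0.904,0,0.01,0.3],[0.134,0.904,0,0.01,0.3]])

```text
time: 8.2
tool_pos: [0.5598, 0.1162, 0.1561]
tool_rot: [3.141, 0.002, -0.13]
contact_force: [-0.6, 1.1, -0.2]
opening: 0.0593
grip_force: 0.0
```

Emit:
jog_arm(plan=[[0,0,-0.5,0,0.3],[0,0,-0.9,0,0.3],[0,0,-0.9,0,0.3],[0,0,-0.9,0,0.3]])

```text
time: 8.6
tool_pos: [0.5605, 0.1149, 0.0853]
tool_rot: [3.141, 0.001, -0.133]
contact_force: [0.9, -0.3, 1.1]
opening: 0.0597
grip_force: 0.0
```

Emit:
jog_arm(plan=[[0,0,-0.4,0,0.3],[0,0,-0.6,0,0.3],[0,0,-0.6,0,0.3],[0,0,-0.6,0,-1],[0,0,-0.6,0,-1],[0,0,-0.6,0,-1],[0,0,-0.6,0,-1],[0,0,-0.6,0,-1],[0,0,-0.6,0,-1],[0,0,-0.6,0,-1]])

```text
time: 9.6
tool_pos: [0.5609, 0.1161, 0.0377]
tool_rot: [-3.141, -0.001, -0.132]
contact_force: [0.1, 0.5, 5.6]
opening: 0.026
grip_force: 15.0
```

Emit:
jog_arm(plan=[[0,0,0.5,0,-1],[0,0,1,0,-1],[0,0,1,0,-1],[0,0,1,0,-1]])

```text
time: 10.0
tool_pos: [0.5607, 0.116, 0.1176]
tool_rot: [-3.141, -0.001, -0.132]
contact_force: [0.1, 0.8, -1.3]
opening: 0.0257
grip_force: 15.0
```

Emit:
jog_arm(plan=[[0,0,0.5,0,-1],[0,0,0.5,0,-1],[0,0,0.5,0,-1]])

```text
time: 10.3
tool_pos: [0.5601, 0.1159, 0.1562]
tool_rot: [3.141, 0.001, -0.132]
contact_force: [0.4, 0.1, -0.3]
opening: 0.0259
grip_force: 15.0
```

Emit:
jog_arm(plan=[[-0.225,-1,0,0,-1],[-0.225,-1,0,0,-1]])

```text
time: 10.5
tool_pos: [0.5406, 0.0348, 0.1546]
tool_rot: [3.141, 0.005, -0.13]
contact_force: [-0.0, 0.4, 0.1]
opening: 0.0261
grip_force: 15.0
```

Emit:
jog_arm(plan=[[-0.225,-1,0,0,-1],[-0.225,-1,0,0,-1]])

```text
time: 10.7
tool_pos: [0.5225, -0.0461, 0.1548]
tool_rot: [3.141, 0.005, -0.132]
contact_force: [1.1, -0.7, 0.1]
opening: 0.0258
grip_force: 15.0
```

Emit:
jog_arm(plan=[[-0.225,-1,0,0,-1],[-0.225,-1,0,0,-1]])

```text
time: 10.9
tool_pos: [0.5045, -0.1261, 0.1549]
tool_rot: [-3.141, 0.004, -0.133]
contact_force: [-0.3, -0.0, -0.5]
opening: 0.0258
grip_force: 15.0
```

Emit:
jog_arm(plan=[[-0.225,-1,0,0,-1],[-0.225,-1,0,0,-1]])

```text
time: 11.1
tool_pos: [0.4866, -0.2061, 0.1549]
tool_rot: [-3.141, 0.004, -0.133]
contact_force: [0.4, -0.4, -0.9]
opening: 0.0259
grip_force: 15.0
```

Emit:
jog_arm(plan=[[-0.225,-1,0,0,-1],[-0.225,-1,0,0,-1]])

```text
time: 11.3
tool_pos: [0.4687, -0.2861, 0.1548]
tool_rot: [-3.14, 0.003, -0.133]
contact_force: [0.8, 0.4, -0.3]
opening: 0.0258
grip_force: 15.0
```

Emit:
jog_arm(plan=[[-0.225,-1,0,0,-1],[-0.225,-1,0,0,-1],[-0.225,-1,0,0,-1]])

```text
time: 11.6
tool_pos: [0.4504, -0.3673, 0.1544]
tool_rot: [-3.141, 0.003, -0.136]
contact_force: [0.1, -0.2, -0.3]
opening: 0.0257
grip_force: 15.0
```

Emit:
jog_arm(plan=[[0,0,-0.5,0,-1],[0,0,-1,0,-1],[0,0,-1,0,-1],[0,0,-1,0,-1]])

```text
time: 12.0
tool_pos: [0.4522, -0.3629, 0.0763]
tool_rot: [-3.139, 0.003, -0.131]
contact_force: [-0.7, 0.2, -0.5]
opening: 0.0258
grip_force: 15.0
```

Emit:
jog_arm(plan=[[0,0,-0.25,0,-1],[0,0,-0.25,0,-1],[0,0,-0.25,0,-0.1],[0,0,-0.25,0,-0.1],[0,0,-0.25,0,-0.1],[0,0,-0.25,0,-0.1]])

```text
time: 12.6
tool_pos: [0.4528, -0.3643, 0.058]
tool_rot: [3.141, -0.001, -0.132]
contact_force: [0.1, 1.1, -1.0]
opening: 0.0412
grip_force: 0.0
```

Emit:
jog_arm(plan=[[0,0,0.5,0,-0.1],[0,0,1,0,-0.1],[0,0,1,0,-0.1],[0,0,1,0,-0.1]])

```text
time: 13.0
tool_pos: [0.4529, -0.3644, 0.1383]
tool_rot: [3.14, -0.002, -0.132]
contact_force: [-1.1, 0.8, 0.2]
opening: 0.0413
grip_force: 0.0
```

Emit:
jog_arm(plan=[[0,0,0.5,0,0.2],[0,0,1,0,0.2],[0,1,1,0,0.2],[0,1,1,0,0.2]])

```text
time: 13.4
tool_pos: [0.4521, -0.2823, 0.2168]
tool_rot: [-3.141, 0.0, -0.133]
contact_force: [0.0, 1.4, -0.5]
opening: 0.0549
grip_force: 0.0
```

Emit:
jog_arm(plan=[[0,1,0,0,0.2],[0,1,0,0,0.2],[0,1,0,0,0.2]])

```text
time: 13.7
tool_pos: [0.4517, -0.2003, 0.2161]
tool_rot: [-3.139, 0.003, -0.128]
contact_force: [-0.3, -0.7, 0.3]
opening: 0.055
grip_force: 0.0
```

Run:
```python
from h import *
a=cams.read_camera("top");b=cams.read_camera("side");cv2.imwrite("pics/top2.png",a)
o=np.hstack([cv2.resize(a[220:350,420:550],(400,400)),cv2.resize(b[350:480,170:340],(400,400))]);cv2.imwrite("pics/v2.png",o)
```

```text
(no output)
```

View pics/v2.png

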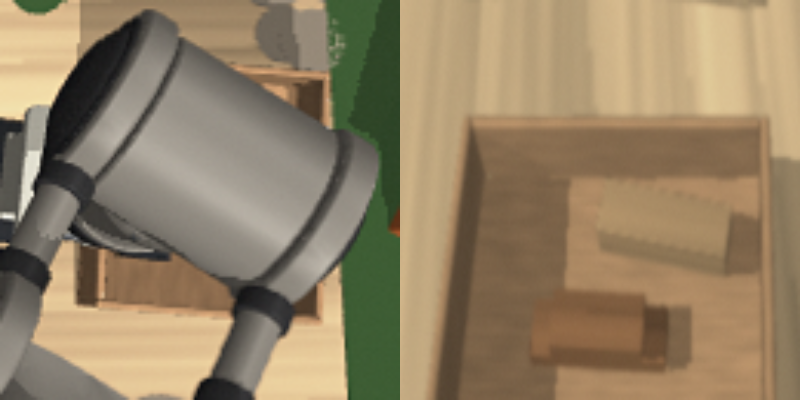

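Side view: both offcuts lie in the scrap box (pale at (665,225), dark at (600,330)). Next is the tester.

Emit:
jog_arm(plan=[[0.07,1,0,-0.016,0.2],[0.07,1,0,-0.016,0.2]])

```text
time: 14.0
tool_pos: [0.4579, -0.1239, 0.2162]
tool_rot: [-3.141, 0.002, -0.16]
contact_force: [0.9, 0.8, 0.3]
opening: 0.0551
grip_force: 0.0
```

Emit:
jog_arm(plan=[[0.07,1,0,-0.016,0.2],[0.07,1,0,-0.016,0.2]])

```text
time: 14.2
tool_pos: [0.4638, -0.043, 0.2165]
tool_rot: [-3.141, 0.001, -0.184]
contact_force: [0.3, -0.4, -0.1]
opening: 0.0552
grip_force: 0.0
```

Emit:
jog_arm(plan=[[0.07,1,0,-0.016,0.2],[0.07,1,0,-0.016,0.2]])

```text
time: 14.4
tool_pos: [0.4697, 0.0372, 0.2165]
tool_rot: [-3.141, 0.001, -0.209]
contact_force: [0.5, 0.1, 0.1]
opening: 0.0551
grip_force: 0.0
```

Emit:
jog_arm(plan=[[0.07,1,0,-0.016,0.2],[0.07,1,0,-0.016,0.2]])

```text
time: 14.6
tool_pos: [0.4756, 0.1174, 0.2165]
tool_rot: [3.142, 0.001, -0.233]
contact_force: [0.1, 0.0, 0.7]
opening: 0.0552
grip_force: 0.0
```

Emit:
jog_arm(plan=[[0.07,1,0,-0.016,0.2],[0.07,1,0,-0.016,0.2]])

```text
time: 14.8
tool_pos: [0.4814, 0.1975, 0.2163]
tool_rot: [3.142, 0.001, -0.259]
contact_force: [0.6, -0.1, -0.4]
opening: 0.055
grip_force: 0.0
```

Emit:
jog_arm(plan=[[0.07,1,0,-0.016,0.2],[0.07,1,0,-0.016,0.2]])

```text
time: 15.0
tool_pos: [0.4871, 0.2777, 0.2162]
tool_rot: [3.141, 0.001, -0.284]
contact_force: [0.3, -0.4, 0.3]
opening: 0.0546
grip_force: 0.0
```

Emit:
jog_arm(plan=[[0.07,0.98,0,-0.016,0.2],[0.07,0.98,0,-0.016,0.2],[0.07,0.98,0,-0.016,0.2],[0.07,0.98,0,-0.016,0.2],[0.07,0.98,0,-0.016,0.2]])

```text
time: 15.5
tool_pos: [0.4924, 0.3528, 0.2165]
tool_rot: [3.14, 0.0, -0.309]
contact_force: [0.1, -0.7, -0.1]
opening: 0.0551
grip_force: 0.0
```

Run:
```python
from h import *
s=readout.observe();print(s["tool_pos"],s["tool_rot"],s["qpos"])
b=cams.read_camera("side");a=cams.read_camera("top")
o=np.hstack([cv2.resize(b[50:190,200:340],(400,400)),cv2.resize(a[220:340,120:240],(400,400))]);cv2.imwrite("pics/v3.png",o)
```

```text
[0.4923807  0.35275401 0.21654029] [ 3.14028560e+00  4.93269839e-04 -3.09350225e-01] [ 4.95484639e-01  4.99742434e-01  1.30316626e+00 -5.65583437e-04
  1.33996796e+00  2.37576062e+00]
```

View pics/v3.png

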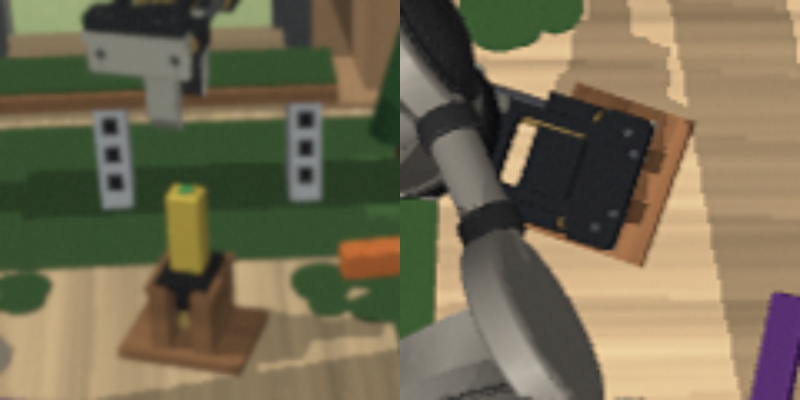

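The side view shows the open fingers centred over the handle (187,230), and the top view shows the gripper square to the stand. Descending.

Emit:
jog_arm(plan=[[0,0,-0.4,0,0.2],[0,0,-0.8,0,0.2],[0,0,-1,0,0.2],[0,0,-1,0,0.2]])

```text
time: 16.0
tool_pos: [0.4907, 0.3525, 0.1348]
tool_rot: [3.138, 0.004, -0.309]
contact_force: [0.4, 0.3, 0.1]
opening: 0.0551
grip_force: 0.0
```

Emit:
jog_arm(plan=[[0,0,-0.2,0,0.2],[0,0,-0.4,0,0.2],[0,0,-0.57,0,0.2],[0,0,-0.57,0,0.2],[0,0,-0.57,0,0.2]])

```text
time: 16.5
tool_pos: [0.4923, 0.3543, 0.0923]
tool_rot: [-3.141, -0.001, -0.308]
contact_force: [0.3, -0.9, 0.8]
opening: 0.0549
grip_force: 0.0
```

Emit:
jog_arm(plan=[[0,0,0,0,-1],[0,0,0,0,-1],[0,0,0,0,-1],[0,0,0,0,-1],[0,0,0,0,-1],[0,0,0,0,-1],[0,0,0,0,-1]], squeeze=25)

```text
time: 17.2
tool_pos: [0.4919, 0.3545, 0.0918]
tool_rot: [-3.141, -0.0, -0.308]
contact_force: [-0.8, 0.6, 1.8]
opening: 0.0239
grip_force: 24.9
```

Emit:
jog_arm(plan=[[0,0,0.15,0,-1],[0,0,0.3,0,-1],[0,0,0.5,0,-1],[0,0,0.75,0,-1],[0,0,1,0,-1],[0,0,1,0,-1]])

```text
time: 17.8
tool_pos: [0.4933, 0.3552, 0.1754]
tool_rot: [-3.137, -0.005, -0.308]
contact_force: [0.0, -0.5, -0.8]
opening: 0.0238
grip_force: 24.9
```

Emit:
jog_arm(plan=[[0,0,0.4,0,-1],[0,0,0.75,0,-1],[0,0,0.75,0,-1],[0,0,0.75,0,-1],[0,0,0.75,0,-1]])

```text
time: 18.3
tool_pos: [0.4909, 0.3539, 0.2295]
tool_rot: [3.139, 0.002, -0.308]
contact_force: [0.5, 1.1, -1.6]
opening: 0.0238
grip_force: 24.9
```

Run:
```python
from h import *
s=readout.observe();print(s["tool_pos"],s["contact_force"])
b=cams.read_camera("side")
cv2.imwrite("pics/v4.png",cv2.resize(b[40:200,190:350],(500,500)))
```

```text
[0.49094297 0.35386335 0.22954096] [ 0.47928206  1.10886133 -1.61829043]
```

View pics/v4.png

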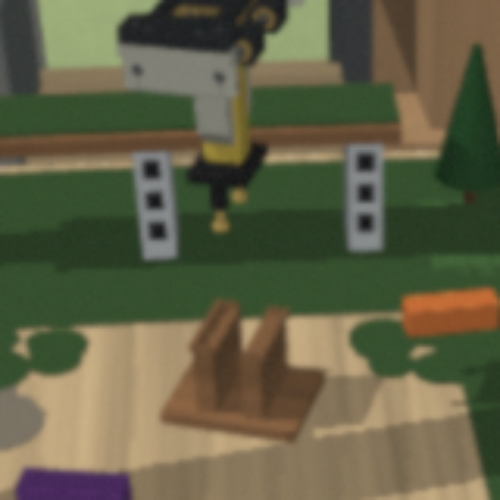

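The tester hangs upright and clear of the stand in the fingers, pins at (220,222) and (240,195). Moving to the spot with the turn.

Emit:
jog_arm(plan=[[0.04,-0.28,0,0.07,-1],[0.08,-0.56,0,0.14,-1],[0.124,-0.848,0,0.212,-1]])

```text
time: 18.65
tool_pos: [0.5011, 0.2857, 0.2299]
tool_rot: [3.141, 0.003, 0.031]
contact_force: [0.2, -0.4, -0.5]
opening: 0.0237
grip_force: 24.9
```

Emit:
jog_arm(plan=[[0.04,-0.28,0,0.07,-1],[0.08,-0.56,0,0.14,-1],[0.124,-0.848,0,0.212,-1]])

```text
time: 18.95
tool_pos: [0.5111, 0.2176, 0.2301]
tool_rot: [-3.141, 0.003, 0.363]
contact_force: [0.3, 0.4, -1.7]
opening: 0.024
grip_force: 24.9
```

Emit:
jog_arm(plan=[[0.04,-0.28,0,0.07,-1],[0.08,-0.56,0,0.14,-1],[0.124,-0.848,0,0.212,-1]])

```text
time: 19.25
tool_pos: [0.521, 0.1498, 0.2302]
tool_rot: [-3.14, 0.002, 0.696]
contact_force: [0.5, -0.1, -1.8]
opening: 0.0238
grip_force: 24.9
```

Emit:
jog_arm(plan=[[0.04,-0.28,0,0.07,-1],[0.08,-0.56,0,0.14,-1],[0.124,-0.848,0,0.212,-1]])

```text
time: 19.55
tool_pos: [0.5309, 0.0821, 0.2302]
tool_rot: [-3.14, 0.001, 1.029]
contact_force: [-1.2, -0.3, -2.2]
opening: 0.024
grip_force: 24.9
```

Emit:
jog_arm(plan=[[0.04,-0.28,0,0.07,-1],[0.08,-0.56,0,0.14,-1],[0.124,-0.848,0,0.21,-1],[0.124,-0.848,0,0.21,-1],[0.124,-0.848,0,0.21,-1]])

```text
time: 20.05
tool_pos: [0.5409, 0.0151, 0.2305]
tool_rot: [-3.139, -0.0, 1.351]
contact_force: [-0.2, -0.2, -1.7]
opening: 0.024
grip_force: 24.9
```

Emit:
jog_arm(plan=[[0,0,-0.3,0,-1],[0,0,-0.6,0,-1],[0,0,-0.9,0,-1],[0,0,-1,0,-1],[0,0,-1,0,-1]])

```text
time: 20.55
tool_pos: [0.5405, 0.016, 0.1504]
tool_rot: [-3.139, 0.0, 1.354]
contact_force: [-0.1, -0.3, -1.6]
opening: 0.024
grip_force: 24.9
```

Emit:
jog_arm(plan=[[0,0,-0.2,0,-1],[0,0,-0.4,0,-1],[0,0,-0.6,0,-1],[0,0,-0.6,0,-1],[0,0,-0.6,0,-1]])

```text
time: 21.05
tool_pos: [0.542, 0.0153, 0.1047]
tool_rot: [3.14, -0.0, 1.354]
contact_force: [0.9, 0.1, -1.3]
opening: 0.0236
grip_force: 24.9
```

Run:
```python
from h import *
s=readout.observe();print(s["tool_pos"],s["tool_rot"],s["contact_force"])
b=cams.read_camera("side");cv2.imwrite("pics/side5.png",b)
c=cv2.resize(b[170:290,240:360],(600,600),interpolation=cv2.INTER_CUBIC)
cv2.imwrite("pics/v5.png",c)
```

```text
[0.54203618 0.01532741 0.10469824] [ 3.14010035e+00 -2.24913389e-04  1.35418605e+00] [ 0.94957853  0.10914964 -1.32585955]
```

View pics/v5.png

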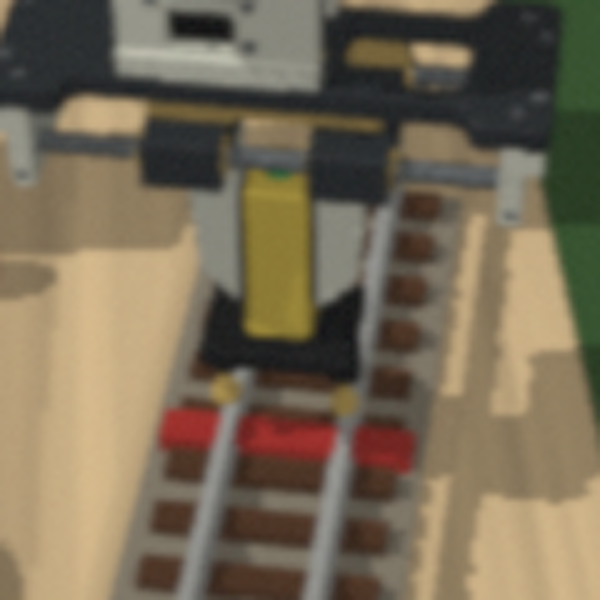

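Pins show at (225,390) and (345,401), just above the rails, with the red sleeper at (287,440). I check the offset by ray casting.

Run:
```python
from h import *
g=lambda p:(np.array(p,float)+.5)/5-.5+[240,170]
P=onplane("side",g([(225,390),(345,401)]),.045);print(np.round(P,4),P.mean(0),P[1]-P[0])
print("red",onplane("side",g([(162,430),(412,450)]),.024).mean(0))
e=np.array([np.cos(-.2175),np.sin(-.2175),0])*.023
print("expected",(proj("side",[np.array([.5416,.0153,.045])+s*e for s in(-1,1)])-[240,170])*5)
```

```text
[[0.5202 0.021  0.045 ]
 [0.5658 0.0111 0.045 ]] [0.54299896 0.01607455 0.045     ] [ 0.04568385 -0.00987996  0.        ]
red [0.54313519 0.01253837 0.024     ]
expected [[220.47021196 389.51580913]
 [338.56483639 400.73308507]]
```

Emit:
jog_arm(plan=[[0,-0.02,-0.05,0,-1],[0,-0.02,-0.1,0,-1],[0,-0.02,-0.13,0,-1],[0,-0.02,-0.16,0,-1],[0,-0.02,-0.16,0,-1],[0,-0.02,-0.16,0,-1],[0,-0.02,-0.16,0,-1]])

```text
time: 21.8
tool_pos: [0.5414, 0.0135, 0.0909]
tool_rot: [3.141, 0.0, 1.354]
contact_force: [0.0, -0.7, 1.2]
opening: 0.024
grip_force: 24.9
```

Emit:
jog_arm(plan=[[0,0,-0.02,0,-1],[0,0,-0.04,0,-1],[0,0,-0.04,0,-1],[0,0,-0.04,0,-1],[0,0,-0.04,0,-1],[0,0,-0.04,0,-1]])

```text
time: 22.4
tool_pos: [0.5414, 0.0135, 0.0876]
tool_rot: [3.141, 0.0, 1.354]
contact_force: [-2.0, -1.1, 3.4]
opening: 0.0238
grip_force: 24.9
```

Run:
```python
from h import *
F=[]
for i in range(8):
    b=cams.read_camera("side");s=readout.observe();F.append(s["contact_force"])
print(np.mean(F,0),s["tool_pos"],s["torque"],s["grip_force"])
cv2.imwrite("pics/v6.png",cv2.resize(b[170:290,240:360],(600,600),interpolation=cv2.INTER_CUBIC))
```

```text
[-1.2197409  -0.42098072  2.92879026] [0.54139313 0.01352137 0.08754118] [-0.1736119   0.15338183 -0.04708739] 24.874188601970673
```

View pics/v6.png

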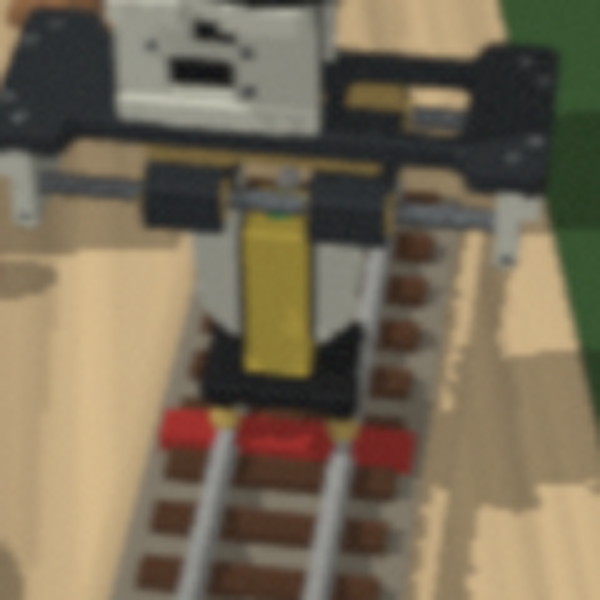

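The pins sit on the two rails at (222,418) and (342,430), over the red sleeper. They press with about 2.2 N each (4.3 N in total above the tester's weight), and the tester is upright.

```bash
python3 -c "
from cell import ticket
print(ticket.hand_in())"
```

```text
the job is handed in; nothing more can be done
None
```

I handed the job in (no verdict came back): both offcuts are in the scrap box, and the tester is held upright over the red sleeper with its pins pressing about 2 N on each rail; one finger pressed the box wall with about 30 N while releasing the pale offcut, under the 40 N limit.

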